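Vent the ink refill tank and open its cap of unknown thread

ROBOT

A 6-joint arm with a two-finger parallel gripper is mounted at the origin on the work surface. World frame = base frame: x ahead of the robot, y to its left, z up, the work surface at z = 0. Lengths are in m, angles in rad, forces in N, time in s.
With the tool pointing down it reaches from about 0.425 to 0.95 m from the base axis. Payload 3.5 kg.
Tool frame: the origin (TCP) lies between the finger pads; the fingertips stand 19 mm ahead of it and the grasp point (between the pads) is the TCP; z points along the fingers, y is the line along which they close (so a half turn about z gives the same grasp; the last joint's range is limited). The gripper opens to 85 mm and grips with 20 to 120 N. Pads are 22 mm wide; open, the fingers measure 114 mm over their backs; the gripper's body (76 mm by 85 mm) begins 54 mm behind the grasp point. The pads swing forward as they close: fully open they stand 13 mm farther back than shut.
Start: joints at [-1.394, 0.286, 1.577, -0, 1.279, -0.15], TCP at [0.217, -0.639, 0.25] pointing down, gripper open.
Joint ranges: [-2.77, 2.77], [-0.9, 2.22], [0.21, 2.48], [-1.53, 4.67], [0.24, 2.81], [-2.84, 2.84]. Speed limits (rad/s): [2.79, 2.79, 3.14, 3.14, 3.14, 3.14].

INTERFACE

Orientations are given as a unit quaternion [x, y, z, w].
In Python, from plant import get_state, cams, ctrl gives the robot as it stands. The module is installed in compiled form; this text tells all that it offers.
- The arm moves only by the tool jog_arm, never from a script. Its argument "deltas" is text: rows parted by semicolons, each of 6 numbers parted by spaces: the shift along the world's x, y, z normalised to -1 to 1, where 1 is 0.02 m, then the turn, a rotation vector about the world's x, y, z normalised to -1 to 1, where 1 is 0.1 rad. In form: x y z ax ay az; .... A call has 1 to 20 rows; each row shifts and turns the commanded pose from where the row before left it; what a row does not reach is not made up. A row lasts 1/8 s, in which the tool goes at most 62.5 mm and 10.7 degrees, less where a joint would pass 70% of its speed; a pose out of reach is approached as far as the arm can. A call with a number of a shift or a turn outside -1 to 1 is refused whole. A call with a gripper value outside its range is refused whole. "gripper" is the opening, from 0 (shut) to 1 (fully open), set as the call begins (left out, the last holds). The fingers move at their own pace and stop on an object; "squeeze" is the grip in N (left out, the last holds). Time passes only in rows, so rows that do not move let the fingers close. It gives the time, the measured TCP pose, the force, the opening and the grip force at its end, in the units of the state.
- get_state(): the state, without advancing time (a new reading comes with each control period).
- cams.read_camera(name): name is "scene" or "top" or "wrist"; returns a dict with "color" (384x512x3 uint8, blue, green, red), "vfov" (degrees; the focal length in pixels is half the picture's height over the tangent of half this angle, whatever the lens; pixels are square), "cx", "cy" (the principal point, pixels), "rvec" (rotation vector, rad) and "tvec" (3), from world to camera coordinates, as OpenCV has them. Camera axes: x right, y down, z forward; pixel columns grow to the right and rows downward; lengths in m; the calibration is good to about 2 mm. A picture is of the moment at which its call begins. There is no depth.
- ctrl.sign_off(): hands the job in; it is judged then, once.
The state is a dict: "time": time; "qpos": joint angles; "dq": joint speeds; "joint_efforts": joint torques, N m; "eef_pos": TCP position; "tcp_rot": TCP orientation; "contact_force": force on the tool from outside, world axes, zero at the start; "wrist_torque": the same for the moment, N m; "opening": opening from 0.0 (shut) to 1.0 (fully open); "finger_force": force on a finger pad.
Only numpy, scipy, OpenCV 4.12 (cv2) and the standard library are available. Lean on these libraries where they do the work, as an engineer would, in place of code of your own. Each camera call takes 0.05 s, during which the arm holds its last target. There are 200 camera calls.

TASK

The marker-ink refill tank on the shop counter is to be topped up. First press its red sprung vent plunger fully down, to let the pressure out; then take the yellow wing of the blue cap, find out by trying which way it unscrews (it may be either hand), and lift it off. Finish while still holding the cap in the gripper, level and still, about 10 cm straight above the neck; leave the jar, the bottle and the tape roll where they are.

Things in the scene. Friction and masses are not known exactly. Their poses are not given: they have to be found in the camera images.
- tank: Grey flat-topped tank, 220 x 220 mm, fixed; origin: centre of its underside, z up. Flat deck 60 mm above the counter. On the deck, in the tank's own x, y (mm): neck with blue cap (-35, 45); red vent plunger (-45, -68); black pump cover 84 x 90 mm, 23 mm high (65, 30); round gauge 9 mm high (65, -65). Place and heading (up to 23 degrees) vary
- neck (a point): Centre of the filler neck, at deck height (60 mm above the counter). The neck, 15.5 mm high and 56 mm across, is under the cap. Its coarse partial-turn thread is right- or left-handed, differs from time to time and cannot be seen. The wrong way the cap meets a hard stop within 15 degrees; the right way it turns on to a stop 70 to 86 degrees from its start
- cap: Loose blue screw cap, about 0.12 kg, 68 mm across; origin: centre of its underside, which rests on the deck. Round part 26 mm high, yellow wing bar on top. Two lugs inside hold it down (1.5 mm play) until turned 60 to 70 degrees from its start the right way; then it lifts straight off. It turns easily and does not rise while turning
- wing (a point): In the middle of the cap's yellow wing bar, on the cap's axis, 50 mm above the cap's underside. The bar is 56 mm long (along its x), 14 mm thick (along its y), and stands from 26 to 63 mm above the cap's underside: hold the cap by this
- vent_top (a point): Centre of the top of the red plunger's head, 28 mm across, on a brass collar; 90 mm above the counter when out; moves with the plunger
- vent (a joint): How far the plunger is pressed down, m: 0 out, 0.012 fully down. Its spring takes 2.4 N to start and 7.2 N at the bottom, and returns it by itself
- paint_jar: Bystander: white paint jar with a red label, 68 mm across, 75 mm high, loose; origin at the centre of its underside
- ink_bottle: Bystander: amber ink bottle, 48 mm across, 100 mm high, loose; origin at the centre of its underside
- tape_roll: Bystander: green roll of tape lying flat, 90 mm across, 24 mm high, loose; origin at the centre of its underside
Mind the look-alikes: they are no part of the job. What is meant by the cap is not green, and is the smaller of those in its own colour.

How it is judged:
By the outcome, as a careful person would: the job done as asked, in the order asked, and still so for the second after the job is handed in, while the arm keeps its last pose, push and grip.
It also fails if it takes over 48 s, if anything falls off the work surface, if the arm or the gripper's body presses on something with over 40 N, if the wrist force passes 120 N, or if a joint passes its speed limit or range.

## Working session

There is one attempt and no reset: what is moved stays moved. The work goes in short steps, Python scripts to look and compute and a tool call to move; the robot and the scene stay as the last step left them, time stands still between calls to the robot, and variables do not carry over. Pictures are saved under pics/ and viewed, at most 10 in all, crops included, and the job is handed in when it is done.

Besides the shell and the picture viewer there is one more tool, called after "Call:" as name(argument=value, ...) on one line, values as JSON. jog_arm: Moves the arm, as the interface text tells. Its arguments: {"type":"object","properties":{"deltas":{"type":"string"},"gripper":{"type":"number"},"squeeze":{"type":"number"}},"required":["deltas"]}

```bash
mkdir -p pics; cat > h.py <<'E'
import numpy as np, cv2
from plant import get_state, cams, ctrl
def cam(n,save=None):
    c=cams.read_camera(n)
    h=c["color"].shape[0]; f=h/2/np.tan(np.radians(c["vfov"])/2)
    c["K"]=np.array([[f,0,c["cx"]],[0,f,c["cy"]],[0,0,1]]); c["R"]=cv2.Rodrigues(np.array(c["rvec"],float))[0]; c["t"]=np.array(c["tvec"],float).ravel()
    if save: cv2.imwrite(save,c["color"])
    return c
def ray(c,u,v,z):
    d=c["R"].T@np.linalg.inv(c["K"])@[u,v,1]; o=-c["R"].T@c["t"]
    return o+d*(z-o[2])/d[2]
def proj(c,p):
    q=(c["R"]@np.atleast_2d(p).T).T+c["t"]; q=(c["K"]@q.T).T
    return q[:,:2]/q[:,2:]
E
python3 - <<'E'
from h import *
a=cam("top");b=cam("scene")
cv2.imwrite("pics/a.png",cv2.resize(a["color"],(800,600)))
cv2.imwrite("pics/b.png",cv2.resize(b["color"],(800,600)))
for c in(a,b):print(-c["R"].T@c["t"],c["vfov"],c["cx"],c["cy"],c.keys())
print(get_state())
E
```

```text
[0.47972707 0.02983636 0.92723347] 55.58740625538058 256.57184250478855 192.0041817430783 dict_keys(['color', 'vfov', 'cx', 'cy', 'rvec', 'tvec', 'K', 'R', 't'])
[0.96066392 0.53025152 0.58673283] 50.90521699209521 258.940813666218 192.48999651478277 dict_keys(['color', 'vfov', 'cx', 'cy', 'rvec', 'tvec', 'K', 'R', 't'])
{'time': 0.1, 'qpos': array([-1.39398061e+00,  2.87098629e-01,  1.57805834e+00, -3.30654200e-05,
        1.27861973e+00, -1.49987180e-01]), 'dq': array([-2.02025817e-04, -3.22960614e-03, -4.16272849e-03, -8.78822920e-04,
       -6.51499680e-05,  7.98798962e-05]), 'joint_efforts': array([ 1.21119014e-03, -4.07291865e+01, -2.93697596e+01, -1.19736633e-04,
        3.41258099e-03, -1.18185994e-05]), 'eef_pos': array([ 0.21661415, -0.63869712,  0.24905608]), 'tcp_rot': array([ 9.86678295e-01,  1.62679899e-01, -3.04735975e-05, -1.09170807e-03]), 'contact_force': array([-0.63113943,  0.39825029,  0.42468615]), 'wrist_torque': array([ 0.03806297,  0.01972897, -0.00212161]), 'finger_force': 0.0, 'opening': 1.0041410739046723}
```

View pics/a.png

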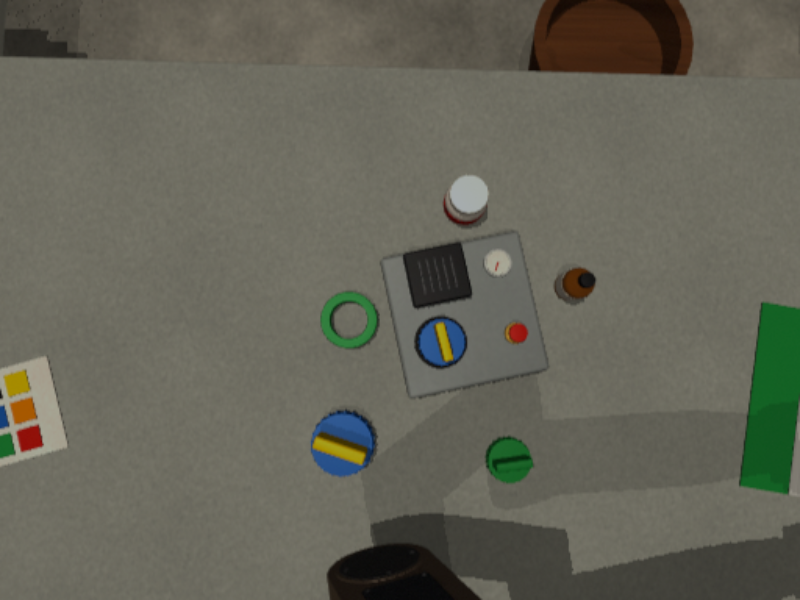

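View pics/b.png

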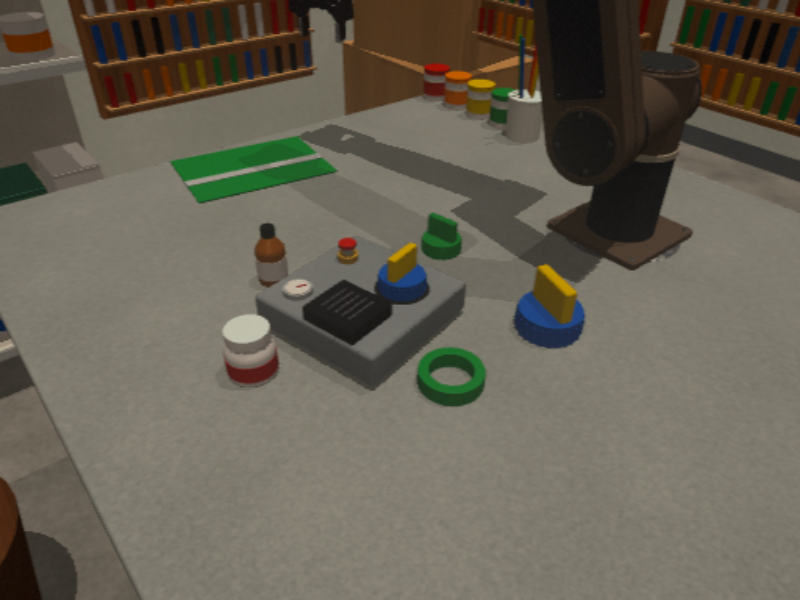

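The top view shows the grey tank, with corners at about (381,260), (518,231), (547,369) and (410,398). On its deck are a blue cap with a yellow wing at (441,342) and the red plunger at (517,333).

Candidates for the cap: blue on the tank (441,342), blue on the counter (343,443) and green on the counter (509,460). The one on the tank fits, being the smaller of the two blue ones and on the neck. I'll measure it and confirm in a crop.

```bash
cat > m.py <<'E'
from h import *
from scipy.optimize import least_squares
a=cam("top");b=cam("scene")
def seg(c,lo,hi,near):
    m=cv2.inRange(cv2.cvtColor(c["color"],cv2.COLOR_BGR2HSV),lo,hi)
    n,l,s,ce=cv2.connectedComponentsWithStats(m)
    ok=[i for i in range(1,n) if s[i,4]>15]; i=min(ok,key=lambda i:np.hypot(*(ce[i]-near)))
    return (l==i).astype(np.uint8),ce[i],s[i,4]
k=.64
Y=((20,120,60),(35,255,255)); B=((100,100,40),(125,255,255)); Rr=((0,180,90),(5,255,255))
for nm,c,wn,rn in(("top",a,(441,342),(517,333)),("scene",b,(403,262),(347,243))):
    for q,S,n in(("wing",Y,wn),("blue",B,wn),("red",Rr,rn)):
        m,ce,ar=seg(c,*S,np.array(n)*k)
        r=cv2.minAreaRect(cv2.findNonZero(m)); bx=cv2.boxPoints(r)
        print(nm,q,ce.round(1),ar,np.round(r[1],1),"z.123",ray(c,*ce,.123)[:2].round(4),"z.090",ray(c,*ce,.09)[:2].round(4),"z.086",ray(c,*ce,.086)[:2].round(4))
for n,p in(("blue big",(343,443)),):
    m,ce,ar=seg(a,*B,np.array(p)*k);print(n,ar)
P=[ray(a,u*k,v*k,.06)[:2] for u,v in((381,260),(518,231),(547,369),(410,398))]
P=np.array(P);print(P.round(4),[np.linalg.norm(P[i]-P[i-1]).round(4) for i in range(4)],P.mean(0))
cr=np.hstack([cv2.resize(a["color"][140:260,200:360],(400,300),interpolation=2),cv2.resize(a["color"][210:330,180:340],(400,300),interpolation=2)])
cr2=np.hstack([cv2.resize(b["color"][130:220,220:340],(400,300),interpolation=2),cv2.resize(b["color"][150:240,280:400],(400,300),interpolation=2)])
cv2.imwrite("pics/c.png",np.vstack([cr,cr2]))
E
python3 m.py
```

```text
top wing [283.6 218.5] 169 [24.7  6.8] z.123 [ 0.487  -0.0396] z.090 [ 0.4873 -0.0425] z.086 [ 0.4873 -0.0428]
top blue [281.9 218.5] 539 [30.1 30.3] z.123 [ 0.4869 -0.0359] z.090 [ 0.4872 -0.0386] z.086 [ 0.4872 -0.039 ]
top red [331.3 212.8] 101 [11. 10.] z.123 [ 0.5019 -0.145 ] z.090 [ 0.5028 -0.1521] z.086 [ 0.5029 -0.153 ]
scene wing [257.  167.2] 309 [14.6 26.8] z.123 [ 0.5048 -0.0199] z.090 [ 0.4724 -0.059 ] z.086 [ 0.4684 -0.0638]
scene blue [257.7 182. ] 507 [23. 30.] z.123 [0.5379 0.0229] z.090 [ 0.5079 -0.0132] z.086 [ 0.5042 -0.0175]
scene red [221.8 155.1] 54 [ 6. 10.] z.123 [ 0.5348 -0.1054] z.090 [ 0.5045 -0.1506] z.086 [ 0.5008 -0.1561]
blue big 889
[[ 0.6101  0.0525]
 [ 0.6605 -0.1582]
 [ 0.4493 -0.2037]
 [ 0.4012  0.0035]] [np.float64(0.2145), np.float64(0.2167), np.float64(0.2161), np.float64(0.2127)] [ 0.53027032 -0.0764576 ]
```

View pics/c.png

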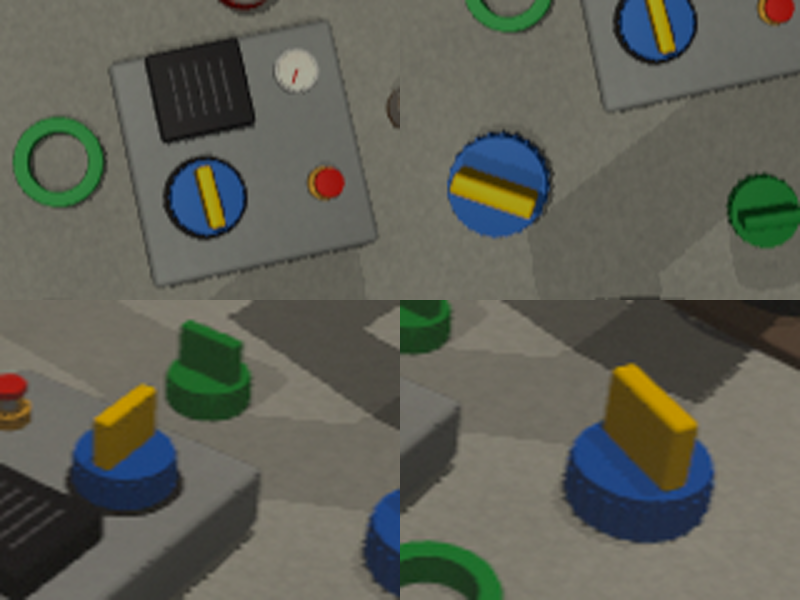

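The crop confirms it: the cap on the tank is the smaller blue one (539 px against 889 px, although it stands closer to the camera). The tank corners give 213–217 mm sides and a heading of about 13.4°. That predicts the neck at (0.486,-0.041) and the vent at (0.502,-0.153), which match the colour measurements. I'll move over the vent with the gripper shut.

Call:
jog_arm(deltas="0.57 0.97 0 0 0 0;0.57 0.97 0 0 0 0;0.57 0.97 0 0 0 0;0.57 0.97 0 0 0 0;0.57 0.97 0 0 0 0;0.57 0.97 0 0 0 0;0.57 0.97 0 0 0 0;0.57 0.97 0 0 0 0;0.57 0.97 0 0 0 0;0.57 0.97 0 0 0 0;0.57 0.97 0 0 0 0;0.57 0.97 0 0 0 0;0.57 0.97 0 0 0 0;0.57 0.97 0 0 0 0;0.57 0.97 0 0 0 0;0.57 0.97 0 0 0 0;0.57 0.97 0 0 0 0;0.57 0.97 0 0 0 0;0.57 0.97 0 0 0 -0.5;0.57 0.97 0 0 0 -0.5", gripper=0, squeeze=40)

```text
time: 2.7
eef_pos: [0.4452, -0.2499, 0.2503]
tcp_rot: [0.994, 0.112, 0.0, 0.0]
contact_force: [-0.2, 0.1, 0.3]
opening: 0.003
finger_force: 0.0
```

Call:
jog_arm(deltas="0.57 0.97 0 0 0 0;0.57 0.97 -0.5 0 0 0;0.57 0.97 -1 0 0 0;0.57 0.97 -1 0 0 0;0.57 0.97 -1 0 0 0;0 0 -1 0 0 0;0 0 -1 0 0 0;0 0 0 0 0 0;0 0 0 0 0 0")

```text
time: 3.82
eef_pos: [0.5022, -0.1542, 0.1411]
tcp_rot: [0.994, 0.113, 0.0, 0.0]
contact_force: [0.1, 0.1, 0.8]
opening: 0.003
finger_force: 0.0
```

Call:
jog_arm(deltas="0.02 0.07 -1 0 0 0;0 0 -0.5 0 0 0;0 0 0 0 0 0;0 0 0 0 0 0")

```text
time: 4.32
eef_pos: [0.5026, -0.1532, 0.1111]
tcp_rot: [0.994, 0.113, 0.001, 0.0]
contact_force: [-0.8, -0.0, 0.7]
opening: -0.0
finger_force: 0.0
```

```bash
python3 - <<'E'
from h import *
b=cam("scene");w=cam("wrist")
cv2.imwrite("pics/d.png",np.hstack([cv2.resize(b["color"][80:230,140:340],(400,300),interpolation=2),cv2.resize(w["color"],(400,300))]))
print(get_state()["contact_force"],get_state()["eef_pos"])
E
```

```text
[ 0.03650967  0.05890251 -0.25236437] [ 0.50262669 -0.15318066  0.1111859 ]
```

View pics/d.png

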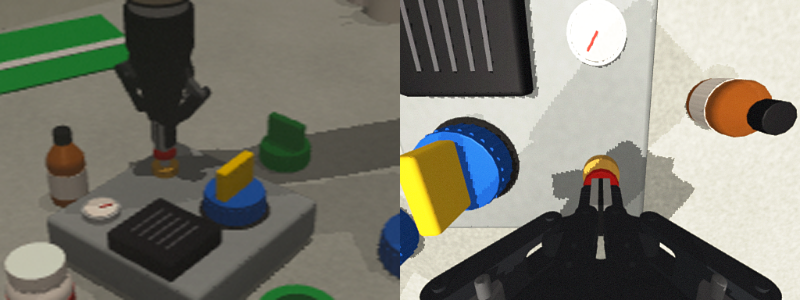

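The picture shows the closed fingertips centred just above the red plunger, at about (165,152) in the scene half and (602,178) in the wrist half. Now I'll press.

Call:
jog_arm(deltas="0 0 -0.3 0 0 0;0 0 -0.3 0 0 0;0 0 0 0 0 0")

```text
time: 4.8
eef_pos: [0.5031, -0.1534, 0.0991]
tcp_rot: [0.994, 0.113, 0.001, 0.001]
contact_force: [-0.4, -0.3, 5.7]
opening: 0.002
finger_force: 3.0
```

Call:
jog_arm(deltas="0 0 -0.1 0 0 0;0 0 0 0 0 0;0 0 0 0 0 0")

```text
time: 5.18
eef_pos: [0.5031, -0.1534, 0.0976]
tcp_rot: [0.994, 0.113, 0.001, 0.001]
contact_force: [0.7, -0.6, 6.8]
opening: 0.0
finger_force: 3.3
```

Call:
jog_arm(deltas="0 0 -0.1 0 0 0;0 0 0 0 0 0;0 0 0 0 0 0")

```text
time: 5.55
eef_pos: [0.5032, -0.1534, 0.0969]
tcp_rot: [0.994, 0.113, 0.001, 0.001]
contact_force: [-3.1, 1.4, 12.9]
opening: 0.001
finger_force: 6.8
```

Call:
jog_arm(deltas="0 0 -0.05 0 0 0;0 0 0 0 0 0;0 0 0 0 0 0")

```text
time: 5.92
eef_pos: [0.5033, -0.1535, 0.0969]
tcp_rot: [0.994, 0.113, 0.0, 0.001]
contact_force: [-5.3, 2.1, 18.3]
opening: -0.002
finger_force: 9.2
```

The plunger is bottomed: the force rose to 18 N with no further travel. Next I'll lift, open the gripper and move over the cap.

Call:
jog_arm(deltas="0 0 1 0 0 0;0 0 1 0 0 0;0 0 1 0 0 0;0 0 1 0 0 0;0 0 0.3 0 0 0")

```text
time: 6.55
eef_pos: [0.5024, -0.153, 0.18]
tcp_rot: [0.994, 0.113, 0.001, 0.0]
contact_force: [0.2, 0.7, 0.4]
opening: 0.005
finger_force: 0.0
```

Call:
jog_arm(deltas="-0.14 0.94 0 0 0 0;-0.14 0.94 0 0 0 0;-0.14 0.94 0 0 0 0;-0.14 0.94 0 0 0 0;-0.14 0.94 0 0 0 0;-0.14 0.94 0 0 0 0;0 0 0 0 0 0;0 0 0 0 0 0", gripper=1)

```text
time: 7.55
eef_pos: [0.4855, -0.0401, 0.1795]
tcp_rot: [0.994, 0.113, 0.0, 0.0]
contact_force: [0.4, 0.3, -0.1]
opening: 0.995
finger_force: 0.0
```

```bash
python3 - <<'E'
from h import *
w=cam("wrist");s=get_state();print(s["eef_pos"],s["tcp_rot"],s["qpos"])
im=w["color"].copy()
from itertools import product
for (x,y,th,col) in((.4865,-.0405,13,(0,0,255)),):
    t=np.radians(th)
    P=np.array([[x+np.cos(t)*i-np.sin(t)*j,y+np.sin(t)*i+np.cos(t)*j,z] for z in(.123,.086) for i,j in((.028,.007),(.028,-.007),(-.028,-.007),(-.028,.007))])
    q=proj(w,P);print(q.round(0).tolist())
    cv2.polylines(im,[q[:4].astype(int)],True,col);cv2.polylines(im,[q[4:].astype(int)],True,(0,255,0))
cv2.imwrite("pics/e.png",cv2.resize(im,(800,600)))
E
```

```text
[ 0.48550399 -0.04037797  0.17943906] [9.93591039e-01 1.13034494e-01 1.20710404e-04 1.86542866e-04] [-2.91476624e-01 -6.15392649e-02  2.09254086e+00 -2.76703935e-04
  1.11022224e+00  1.05288945e+00]
[[247.0, 177.0], [267.0, 177.0], [266.0, 248.0], [248.0, 248.0], [249.0, 164.0], [266.0, 164.0], [265.0, 226.0], [249.0, 226.0]]
```

View pics/e.png

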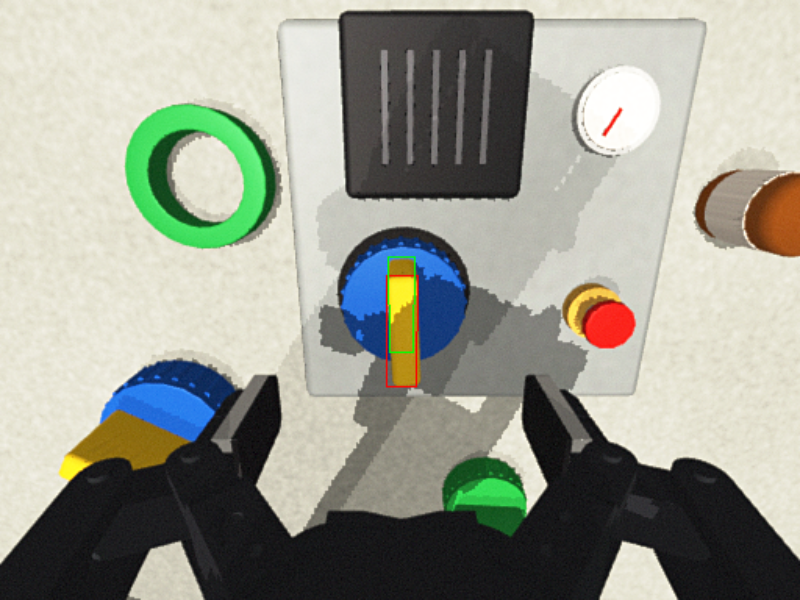

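The projected wing outline lies right on the picture's wing, from about (388,257) to (418,387), so the pose is good. I'll lower and grip.

Call:
jog_arm(deltas="0.05 0 -1 0 0 0;0 0 -1 0 0 0;0 0 -1 0 0 0;0 0 -0.4 0 0 0;0 0 0 0 0 0;0 0 0 0 0 0")

```text
time: 8.35
eef_pos: [0.487, -0.0404, 0.1122]
tcp_rot: [0.994, 0.113, 0.001, 0.0]
contact_force: [0.2, 0.3, -0.5]
opening: 0.998
finger_force: 0.0
```

Call:
jog_arm(deltas="0 0 0 0 0 0;0 0 0 0 0 0;0 0 0 0 0 0;0 0 0 0 0 0;0 0 0 0 0 0;0 0 0 0 0 0;0 0 0 0 0 0;0 0 0 0 0 0", gripper=0, squeeze=40)

```text
time: 9.35
eef_pos: [0.4865, -0.0403, 0.1116]
tcp_rot: [0.994, 0.113, 0.0, 0.0]
contact_force: [0.2, -1.6, 1.4]
opening: 0.153
finger_force: 42.3
```

The grip is on: 42 N, opening 0.153 (about 13 mm). Now I'll try counter-clockwise gently.

Call:
jog_arm(deltas="0 0 0 0 0 0.5;0 0 0 0 0 0.5;0 0 0 0 0 0.5;0 0 0 0 0 0.5;0 0 0 0 0 0;0 0 0 0 0 0")

```text
time: 10.1
eef_pos: [0.4869, -0.0406, 0.1116]
tcp_rot: [0.978, 0.21, 0.001, 0.0]
contact_force: [1.1, -4.4, 1.4]
opening: 0.156
finger_force: 52.9
```

```bash
cat > s.py <<'E'
from plant import get_state
from scipy.spatial.transform import Rotation as R
s=get_state();m=R.from_quat(s["tcp_rot"]).as_matrix()
import numpy as np
print("yaw",np.degrees(np.arctan2(m[1,0],m[0,0])).round(2),s["wrist_torque"].round(2),s["contact_force"].round(1),s["qpos"][5].round(3),s["joint_efforts"][5].round(2))
E
python3 s.py
```

```text
yaw 24.27 [-0.82 -0.14 -1.12] [ 1.1 -4.4  1.4] 0.856 -1.12
```

A torque of -1.1 N·m has built up, which looks like the hard stop. I'll go the other way and compare.

Call:
jog_arm(deltas="0 0 0 0 0 -0.5;0 0 0 0 0 -0.5;0 0 0 0 0 -0.5;0 0 0 0 0 -0.5;0 0 0 0 0 -0.5;0 0 0 0 0 -0.5;0 0 0 0 0 -0.5;0 0 0 0 0 -0.5;0 0 0 0 0 0;0 0 0 0 0 0")

```text
time: 11.35
eef_pos: [0.4861, -0.0401, 0.1116]
tcp_rot: [1.0, 0.015, -0.0, 0.0]
contact_force: [-1.6, -2.7, 4.4]
opening: 0.155
finger_force: 42.3
```

```bash
python3 s.py
```

```text
yaw 1.67 [-0.52  0.27  0.02] [-1.6 -2.7  4.4] 1.252 -0.01
```

Clockwise is free, with about zero torque. I'll go on to about 70° from the start.

Call:
jog_arm(deltas="0 0 0 0 0 -0.6;0 0 0 0 0 -0.6;0 0 0 0 0 -0.6;0 0 0 0 0 -0.6;0 0 0 0 0 -0.6;0 0 0 0 0 -0.6;0 0 0 0 0 -0.6;0 0 0 0 0 -0.6;0 0 0 0 0 -0.6;0 0 0 0 0 -0.6;0 0 0 0 0 -0.6;0 0 0 0 0 -0.6;0 0 0 0 0 -0.6;0 0 0 0 0 -0.6;0 0 0 0 0 -0.6;0 0 0 0 0 -0.6;0 0 0 0 0 -0.6;0 0 0 0 0 0;0 0 0 0 0 0")

```text
time: 13.72
eef_pos: [0.4865, -0.0398, 0.1115]
tcp_rot: [0.879, -0.476, 0.0, -0.0]
contact_force: [0.1, -0.8, 4.1]
opening: 0.161
finger_force: 42.2
```

```bash
python3 s.py
```

```text
yaw -56.84 [-0.18  0.04 -0.07] [ 0.1 -0.8  4.1] 2.272 -0.04
```

Call:
jog_arm(deltas="0 0 0 0 0 -0.3;0 0 0 0 0 -0.2;0 0 0 0 0 0;0 0 0 0 0 0")

```text
time: 14.22
eef_pos: [0.4866, -0.04, 0.1115]
tcp_rot: [0.867, -0.498, 0.0, -0.0]
contact_force: [0.7, -0.5, 5.3]
opening: 0.16
finger_force: 42.4
```

```bash
python3 s.py
```

```text
yaw -59.79 [-0.07 -0.05 -0.05] [ 0.7 -0.5  5.3] 2.324 -0.05
```

Still no stop at 72.8°. I'll test-lift 5 mm.

Call:
jog_arm(deltas="0 0 0.1 0 0 0;0 0 0.15 0 0 0;0 0 0 0 0 0;0 0 0 0 0 0")

```text
time: 14.72
eef_pos: [0.4858, -0.0399, 0.1159]
tcp_rot: [0.867, -0.498, -0.001, 0.0]
contact_force: [1.4, -0.5, -2.0]
opening: 0.153
finger_force: 41.4
```

Call:
jog_arm(deltas="0 0 0.4 0 0 0;0 0 0.8 0 0 0;0 0 0.8 0 0 0;0 0 0.8 0 0 0;0 0 0.8 0 0 0;0 0 0.8 0 0 0;0.03 0 0.4 0 0 0;0 0 0 0 0 0;0 0 0 0 0 0;0 0 0 0 0 0", squeeze=60)

```text
time: 15.98
eef_pos: [0.4865, -0.0399, 0.2114]
tcp_rot: [0.867, -0.498, -0.001, 0.0]
contact_force: [0.6, 0.6, -1.0]
opening: 0.152
finger_force: 63.4
```

```bash
python3 - <<'E'
from h import *
a=cam("top");b=cam("scene");w=cam("wrist")
print(get_state()["eef_pos"],get_state()["contact_force"])
cv2.imwrite("pics/f.png",np.vstack([np.hstack([cv2.resize(b["color"][40:250,130:410],(400,300),interpolation=2),cv2.resize(w["color"],(400,300))]),np.hstack([cv2.resize(a["color"][80:300,180:473],(400,300)),cv2.resize(b["color"],(400,300))])]))
E
python3 s.py
```

```text
[ 0.48669288 -0.03998778  0.21181784] [-0.70676163 -0.77416    -1.02253346]
yaw -59.77 [ 0.01 -0.01 -0.02] [-0.7 -0.8 -1. ] 2.324 -0.0
```

View pics/f.png

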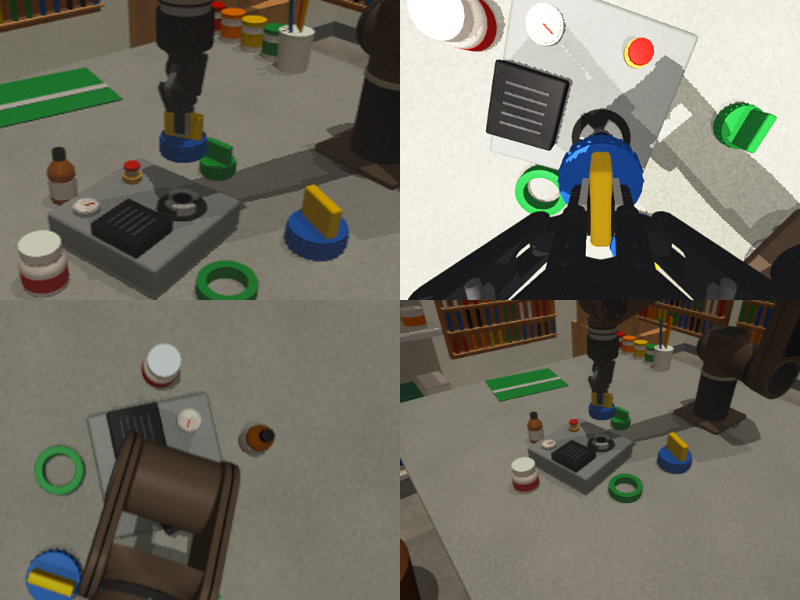

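The cap is held level at about (183,140) in the scene crop, above the open neck at (182,205). The jar, bottle and tape roll are where they were, and the vertical force is -1.0 N, about the cap's weight. Handing in.

```bash
python3 -c "from plant import ctrl; print(ctrl.sign_off())"
```

```text
the job is handed in; nothing more can be done
None
```

The job is handed in at about 16 s: I pressed the vent fully down, unscrewed the cap clockwise (left-hand thread, about 73°), and am holding it level and still about 10 cm above the neck, with the jar, bottle and tape roll untouched.

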